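# Lay a staggered shield wall and clamp its base course

## Task

Build the small shield wall on its metal base: free the clamp handle, draw the sliding end stop right back, lay the three thick bricks flat end to end along the middle of the base, then slide the stop up until the course is closed without gaps and turn the handle tight again. Only then lay the thin bricks that are there (two or three) flat in staggered courses, each centred over a joint of the course below: one over each joint of the bottom course, and the third, if there is one, on top over the joint of those two. Bricks run along the base, square with it; leave the yellow plate and everything else where it is, and let go of everything at the end.

Things in the scene. Friction and masses are not known exactly. Their poses are not given: they have to be found in the camera images.
- wall_base: Wall base, fixed, its place varies: aluminium deck 404 x 68 x 12 mm, long side x, z up, no side walls, from x = -274 to +130 mm. Origin at bench height under the middle of the finished wall; deck top 12 mm above it. Fixed steel end stop (60 mm wide, 34 mm high) with inner face at x = +108 mm; the sliding stop's face works from x = -146 to -56 mm.
- end_stop (a joint): Sliding end stop, m: 0 = face at x = -146 mm of the base (254 mm between stops), grows towards the fixed stop, up to 0.09; 0.038 = just three bricks (216 mm) between stops. Slides with about 2 N when the clamp is free; held against pushes of some 10 N when tight. Move it by the clamp handle on top of it, or push it.
- stop_face (a point): Middle of the inner face of the sliding end stop (plate 9 mm thick, 60 mm wide, 34 mm high above the deck), 29 mm above the bench.
- clamp_handle (a joint): Clamp handle on the sliding end stop, turns about the vertical, rad: 0 = tight, 1.25 = free (ends of its travel); seen from above it frees anticlockwise and tightens clockwise. Starts tight. It holds the stop while below about 0.35; needs about 0.15 to 0.3 N m and stays where it is left. It may be kept gripped while the end stop is slid.
- handle_grip (a point): Centre of the handle's black grip bar, on its turning axis, 66 mm above the bench and 30 mm behind the stop's face; the bar is 62 mm long, 14 mm wide, 18 mm high; the point's y runs along the bar. At joint value 0 the bar lies across the base (along its y), at value q it is turned anticlockwise by q from there.
- slot_a1 (a point): Where the centre of a thick brick of the bottom course belongs: x = +72 mm of the base, on its centre line, 29 mm above the bench.
- slot_a2 (a point): Where the centre of a thick brick of the bottom course belongs: x = 0 mm of the base, on its centre line, 29 mm above the bench.
- slot_a3 (a point): Where the centre of a thick brick of the bottom course belongs: x = -72 mm of the base, on its centre line, 29 mm above the bench.
- slot_b1 (a point): Where the centre of a thin brick of the second course belongs, over a joint of the bottom course: x = +36 mm of the base, on its centre line, 57 mm above the bench.
- slot_b2 (a point): Where the centre of a thin brick of the second course belongs, over a joint of the bottom course: x = -36 mm of the base, on its centre line, 57 mm above the bench.
- slot_c1 (a point): Where the centre of the third thin brick belongs, over the joint of the two second-course bricks: x = 0 of the base, on its centre line, 79 mm above the bench.
- sole_1: Mid-grey plain plastic brick, the thick kind: 72 (x, long) x 44 (y) x 34 (z) mm, about 160 g, origin at its centre; lies flat on the bench at the start. One of three alike, for the bottom course.
- sole_2: Mid-grey plain plastic brick, the thick kind: 72 (x, long) x 44 (y) x 34 (z) mm, about 160 g, origin at its centre; lies flat on the bench at the start. One of three alike, for the bottom course.
- sole_3: Mid-grey plain plastic brick, the thick kind: 72 (x, long) x 44 (y) x 34 (z) mm, about 160 g, origin at its centre; lies flat on the bench at the start. One of three alike, for the bottom course.
- upper_1: Mid-grey plain plastic brick, the thin kind: 72 (x, long) x 44 (y) x 22 (z) mm, about 110 g, origin at its centre; lies flat on the bench at the start. One of two or three alike (the third may be absent), for the upper courses.
- upper_2: Mid-grey plain plastic brick, the thin kind: 72 (x, long) x 44 (y) x 22 (z) mm, about 110 g, origin at its centre; lies flat on the bench at the start. One of two or three alike (the third may be absent), for the upper courses.
- upper_3: Mid-grey plain plastic brick, the thin kind: 72 (x, long) x 44 (y) x 22 (z) mm, about 110 g, origin at its centre; lies flat on the bench at the start. One of two or three alike (the third may be absent), for the upper courses.
- hanging_driver (a point): Lower tip of the blue power screwdriver that hangs fixed over the bench, 40 mm above it; the driver is about 80 mm thick and its cord goes up more than 1 m, so the arm cannot pass over it: fold in to a reach below 0.36 m to swing past. The wall base and all bricks stand to the left (+y) of it, the arm starts to the right.
- pin_plate: Bystander near the bricks: loose yellow plate 50 x 62 x 10 mm with two slots, flat on the bench; origin at the centre of its underside.

How it is judged:
By the outcome, as a careful person would: the job done as asked, in the order asked, and still so for the second after the job is handed in, with the robot touching nothing.
Of upper_1, upper_2, upper_3 only 2 to 3 are there at a start; the rules pass over those that are not, and their reading is None.
At some moment in a run one of upper_1, upper_2, upper_3 may be knocked a few centimetres aside while the robot is not near it.
Once in a run the grip may slacken for a moment while it holds something.
It also fails if it takes over 192 s, if anything falls off the work surface, if the arm or the gripper's body presses on something with over 40 N, if the wrist force passes 120 N, or if a joint passes its speed limit or range.

## Robot

A 6-joint arm with a two-finger parallel gripper is mounted at the origin on a cart in front of the work surface, level with it; the furniture and walls round the work are solid. World frame = base frame: x ahead of the robot, y to its left, z up, the work surface at z = 0. Lengths are in mm, angles in rad, forces in N, time in s.
With the tool pointing down it reaches from about 350 to 725 mm from the base axis. Payload 6 kg.
Tool frame: the origin (TCP) lies on the centre line of the jaws, within the pads' length; the fingertips stand 19 mm ahead of it and the grasp point (between the pads) is the TCP; z points along the fingers, y is the line along which they close (so a half turn about z gives the same grasp; the last joint's range is limited). The gripper opens to 85 mm and grips with 20 to 120 N. Pads are 22 mm wide; open, the fingers measure 114 mm over their backs; the gripper's body (76 mm by 85 mm) begins 54 mm behind the grasp point. The pads swing forward as they close: fully open they stand 13 mm farther back than shut.
Start: joints at [-0.835, 0.04, 0.085, 0, -1.615, -0.334], TCP at [234.651, -552.188, 223.661] pointing down, gripper open.
Joint ranges: [-2.56, 2.56], [-1.29, 2.01], [-1.08, 1.49], [-3.29, 1.98], [-2.81, -0.18], [-2.99, 2.99]. Speed limits (rad/s): [2.57, 2.57, 3.01, 3.14, 3.14, 3.14].

## Interface

Orientations are given as a unit quaternion [w, x, y, z].
In Python, from cell import status, viewer, manip gives the robot as it stands.
- The arm moves only by the shell command python3 -m handwheel 'ROWS' [FORCE]. ROWS is JSON, a list of rows, each a list of 5 numbers: the gripper's target within -1 to 1 (shut at 1, half-way at 0, fully open at -1), then the shift along the world's x, y, z in mm, then the turn about the world's z in rad. In form: [[claw, dx, dy, dz, roll], ...]. A call has 1 to 20 rows; each row shifts and turns the commanded pose from where the row before left it; what a row does not reach is not made up. A row lasts 1/12 s, in which the tool goes at most 41.7 mm and 7.16 degrees, less where a joint would pass 70% of its speed; a pose out of reach is approached as far as the arm can. A call with a gripper value outside its range is refused whole. The fingers move at their own pace and stop on an object; FORCE is the grip in N (left out, the last holds). Time passes only in rows, so rows that do not move let the fingers close. It gives the time, the measured TCP pose, the force, the opening and the grip force at its end, in the units of the state.
- status.sense(): the state, without advancing time (a new reading comes with each control period).
- viewer.read_camera(name): name is "scene" or "top"; returns a dict with "image" (480x640x3 uint8, blue, green, red), "mtx" (3x3 intrinsics, pixels), "pose" (4x4, takes a point from camera to world coordinates). Camera axes: x right, y up, looking along -z (the intrinsics and any distortion apply to the point x, -y, -z); pixel columns grow to the right and rows downward; lengths in mm; the calibration is good to about 2 mm. A picture is of the moment at which its call begins. There is no depth.
- manip.close_job(): hands the job in; it is judged then, once.
The state is a dict: "time_s": time; "joint_positions": joint angles; "joint_velocities": joint speeds; "effort": joint torques, N m; "position": TCP position; "tcp_rot": TCP orientation; "force": force on the tool from outside, world axes, zero at the start; "ft_torque": the same for the moment, N m; "opening": opening from 0.0 (shut) to 1.0 (fully open); "grasp_force": force on a finger pad.
Only numpy, scipy, OpenCV 4.12 (cv2) and the standard library are available. Lean on these libraries where they do the work, as an engineer would, in place of code of your own. Each camera call takes 0.05 s, during which the arm holds its last target. There are 200 camera calls.

## Working session

There is one attempt and no reset: what is moved stays moved. The work goes in short steps, Python scripts to look and compute and a shell command to move; the robot and the scene stay as the last step left them, time stands still between calls to the robot, and variables do not carry over. Pictures are saved under pics/ and viewed, at most 14 in all, crops included, and the job is handed in when it is done.

```bash
ls; mkdir -p pics; python3 - <<'E'
from cell import status, viewer
import cv2
s=status.sense(); print(s)
for n in("scene","top"):
    c=viewer.read_camera(n); cv2.imwrite(f"pics/{n}0.png",c["image"]); print(n,c["mtx"],c["pose"],[k for k in c])
E
```

```text
pics
{'time_s': 0.0, 'joint_positions': array([-8.35276687e-01,  4.07985924e-02,  8.38022994e-02, -4.38443111e-04,
       -1.61551152e+00, -3.33687822e-01]), 'joint_velocities': array([ 6.00415715e-05, -1.18649105e-03,  8.84198011e-04,  9.26189923e-04,
       -1.08569205e-03,  4.57779559e-04]), 'effort': array([-9.35165144e-05, -3.68209147e+01,  3.47415340e+01,  6.93252102e+00,
       -5.33506696e-03, -1.28400023e-05]), 'position': array([ 234.58570517, -551.8644158 ,  222.68663913]), 'tcp_rot': array([-2.47549231e-04, -1.99576240e-01,  9.79881903e-01,  8.47928328e-04]), 'force': array([ 0.69559369,  0.74849547, -0.29178911]), 'ft_torque': array([-0.03935838,  0.06004636, -0.01271057]), 'grasp_force': 0.0, 'opening': 0.9961941214236223}
scene [[476.78438794   0.         322.64845899]
 [  0.         476.78438794 240.02552818]
 [  0.           0.           1.        ]] [[-7.26143761e-01  4.41671243e-01 -5.26917215e-01  3.94533530e+01]
 [-6.87244488e-01 -4.43688526e-01  5.75183019e-01  6.62154548e+02]
 [ 2.02546764e-02  7.79786513e-01  6.25717782e-01  6.50865746e+02]
 [ 0.00000000e+00  0.00000000e+00  0.00000000e+00  1.00000000e+00]] ['image', 'mtx', 'pose']
top [[620.15119899   0.         319.01502983]
 [  0.         620.15119899 236.65074478]
 [  0.           0.           1.        ]] [[ 3.60653685e-03  9.85230399e-01 -1.71195949e-01  3.22344493e+02]
 [-9.99742125e-01 -2.85939555e-04 -2.27068641e-02  1.55003191e+02]
 [-2.24204445e-02  1.71233695e-01  9.84975302e-01  1.15828233e+03]
 [ 0.00000000e+00  0.00000000e+00  0.00000000e+00  1.00000000e+00]] ['image', 'mtx', 'pose']
```

View pics/top0.png

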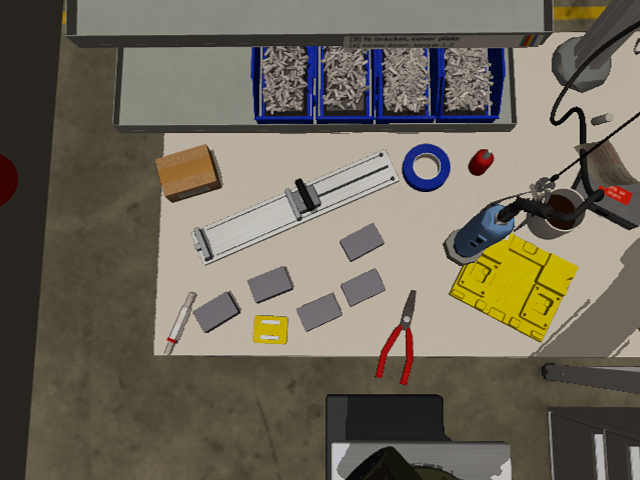

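View pics/scene0.png

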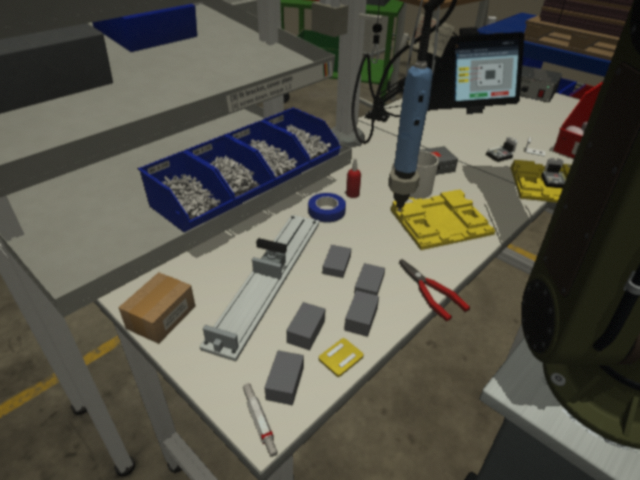

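Five bricks (so two thin ones) at top-view px (362,242), (363,287), (319,312), (270,284), (217,312); the base runs from (203,247) (fixed stop) to (390,168), the handle is at (303,196), the yellow plate at (270,329), the driver at (480,235).

```bash
cat > h.py <<'E'
import numpy as np, cv2
from cell import status, viewer
def cast(c,uv,z):
    uv=np.atleast_2d(np.array(uv,float)); K=c["mtx"]; P=c["pose"]
    d=np.c_[(uv[:,0]-K[0,2])/K[0,0],-(uv[:,1]-K[1,2])/K[1,1],-np.ones(len(uv))]@P[:3,:3].T
    return P[:3,3]+d*((z-P[2,3])/d[:,2])[:,None]
def proj(c,X):
    p=(np.atleast_2d(X)-c["pose"][:3,3])@c["pose"][:3,:3]
    return np.c_[c["mtx"][0,2]+c["mtx"][0,0]*p[:,0]/-p[:,2], c["mtx"][1,2]-c["mtx"][1,1]*p[:,1]/-p[:,2]]
def blobs(c,lo,hi,amin=150,amax=4000):
    m=cv2.inRange(c["image"],np.array(lo),np.array(hi))
    cs,_=cv2.findContours(m,cv2.RETR_EXTERNAL,cv2.CHAIN_APPROX_NONE)
    return [k for k in cs if amin<cv2.contourArea(k)<amax]
def rect(c,k,z):
    w=cast(c,k.reshape(-1,2),z)[:,:2].astype(np.float32)
    (x,y),(a,b),t=cv2.minAreaRect(w)
    if a<b: a,b,t=b,a,t+90
    return round(x,1),round(y,1),round(a,1),round(b,1),round((t+90)%180-90,1)
E
python3 - <<'E'
from h import *
c=viewer.read_camera("top"); im=c["image"]
for p in [(362,242),(319,312),(217,312),(217,326),(303,196),(300,250),(250,235)]: print(p,im[p[1],p[0]])
for k in blobs(c,(60,60,60),(125,125,125)):
    x,y,w,h=cv2.boundingRect(k)
    if 150<x<420 and 130<y<350: print((x,y,w,h),cv2.contourArea(k),rect(c,k,22),rect(c,k,34))
cv2.imwrite("pics/b.png",cv2.resize(im[140:270,180:410],None,fx=3.4,fy=3.4,interpolation=cv2.INTER_CUBIC))
s=viewer.read_camera("scene"); cv2.imwrite("pics/bs.png",cv2.resize(s["image"][200:420,190:400],None,fx=2.7,fy=2.7,interpolation=cv2.INTER_CUBIC))
E
```

```text
(362, 242) [110 106 110]
(319, 312) [114 110 114]
(217, 312) [110 107 110]
(217, 326) [37 36 38]
(303, 196) [16 15 16]
(300, 250) [161 176 185]
(250, 235) [189 194 195]
(297, 293, 45, 39) 958.0 (381.8, 180.6, 74.4, 47.0, -65.4) (381.2, 180.3, 73.6, 46.5, -65.4)
(193, 291, 48, 42) 929.0 (382.6, 367.9, 78.9, 45.2, -58.6) (382.0, 365.6, 78.1, 44.7, -58.6)
(341, 268, 44, 39) 907.0 (426.5, 101.2, 72.2, 45.2, -64.3) (425.4, 101.7, 71.4, 44.7, -64.3)
(248, 266, 46, 38) 919.0 (431.6, 270.2, 76.1, 47.7, -67.7) (430.4, 269.0, 75.3, 47.2, -67.7)
(340, 223, 44, 37) 852.0 (510.2, 102.5, 72.9, 46.0, -61.6) (508.2, 103.1, 72.1, 45.5, -61.6)
(289, 190, 18, 28) 167.5 (585.2, 219.2, 59.2, 17.2, 24.0) (582.5, 218.5, 58.6, 17.0, 24.0)
```

View pics/b.png

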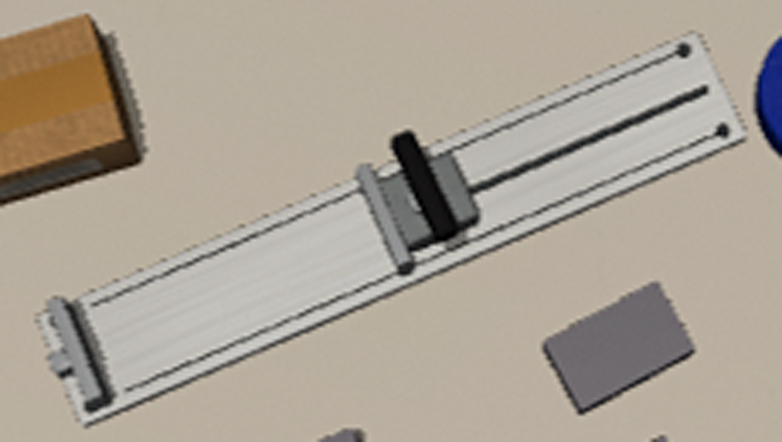

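View pics/bs.png

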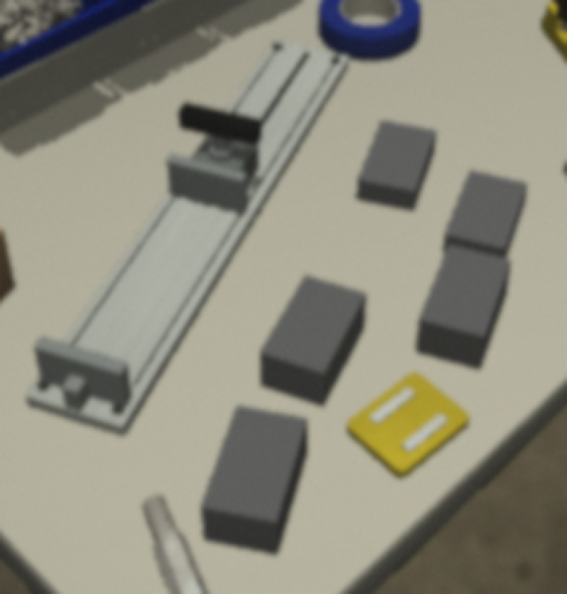

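```bash
python3 - <<'E'
from h import *
c=viewer.read_camera("top"); im=c["image"]
for k in blobs(c,(98,95,98),(125,125,125)):
    x,y,w,h=cv2.boundingRect(k)
    if 150<x<420 and 215<y<350:
        z=34 if (x<330) else 22; print((x,y),z,rect(c,k,z))
q=np.array([(40,315),(87,423),(745,137),(693,33)])/3.4+[180,140]
# cv2 resize pixel centre offset
q=q-0.35
w=cast(c,q,12)[:,:2]; print(w.round(1)); 
f=(w[0]+w[1])/2; r=(w[2]+w[3])/2; u=(f-r)/np.linalg.norm(f-r)
print("len",np.linalg.norm(f-r),"wid",np.linalg.norm(w[0]-w[1]),np.linalg.norm(w[2]-w[3]))
n=np.array([-u[1],u[0]]); O=(f+r)/2+u*72
m=(f+r)/2; print("O",O.round(1),"u",u.round(4),"yaw",np.degrees(np.arctan2(u[1],u[0])))
k=[k for k in blobs(c,(0,0,0),(60,60,60),60) if 280<cv2.boundingRect(k)[0]<320 and 170<cv2.boundingRect(k)[1]<200]
for a in k: 
    R=rect(c,a,75);print("bar",R,"base xy",(np.array(R[:2])-O)@np.c_[u,n])
y=[k for k in blobs(c,(0,150,150),(120,255,255),300) if 240<cv2.boundingRect(k)[0]<300 and cv2.boundingRect(k)[1]>290]
for a in y: print("plate",rect(c,a,10))
for s in[72,0,-72,36,-36]: print(s,(O+u*s).round(1))
E
```

```text
(297, 293) 34 (380.6, 181.6, 70.8, 46.5, -65.4)
(193, 292) 34 (380.4, 369.2, 70.3, 43.8, -58.6)
(341, 269) 22 (427.4, 100.9, 69.1, 43.2, -64.1)
(248, 266) 34 (431.5, 271.8, 70.6, 43.0, -68.0)
(340, 223) 22 (512.2, 102.1, 69.9, 43.0, -61.5)
[[530.  422.4]
 [469.6 394.1]
 [631.   30.2]
 [691.6  58.3]]
len 398.20081473205374 wid 66.69578790537011 66.83135553762779
O [551.3 292. ] u [-0.4055  0.9141] yaw 113.92198789871782
bar (582.5, 212.3, 62.1, 38.3, 37.8) base xy [-85.53243849   3.8514771 ]
plate (349.1, 270.9, 62.5, 49.0, -89.9)
72 [522.1 357.9]
0 [551.3 292. ]
-72 [580.5 226.2]
36 [536.7 325. ]
-36 [565.9 259.1]
```

```bash
python3 - <<'E'
from h import *
c=viewer.read_camera("top"); s=viewer.read_camera("scene")
for cc,n in((c,"top"),(s,"scene")):
  for k in blobs(cc,(0,0,0),(30,30,30),40,900):
    x,y,w,h=cv2.boundingRect(k)
    if (n=="top" and 285<x<320 and 170<y<200) or (n=="scene" and 240<x<300 and 225<y<260): print(n,(x,y,w,h),rect(cc,k,75),rect(cc,k,66), k.reshape(-1,2).mean(0))
for uv in [(402,205)]: print("tip scene z40",cast(s,uv,40).round(0))
print("tip top",cast(c,(456,255),40).round(0))
O=np.array([551.3,292]);u=np.array([-.4055,.9141])
for X in (-146,-56): print(X,(O+u*X).round(1))
# stop plate top edge and face position in scene etc
print("proj driver est",proj(c,[430,-70,40]))
E
```

```text
top (296, 179, 24, 34) (588.5, 201.0, 61.3, 31.3, 14.2) (590.7, 201.4, 61.8, 31.5, 14.2) [306.09090909 197.79545455]
scene (258, 241, 27, 11) (581.5, 215.2, 55.7, 17.3, 24.5) (590.0, 208.2, 56.5, 17.6, 24.5) [271.22033898 245.91525424]
tip scene z40 [[ 514. -119.   40.]]
tip top [[483. -68.  40.]]
-146 [610.5 158.5]
-56 [574.  240.8]
proj driver est [[458.31288949 284.13430084]]
```

```bash
python3 - <<'E'
from h import *
c=viewer.read_camera("top"); s=viewer.read_camera("scene")
O=np.array([551.3,292]);u=np.array([-.4055,.9141]);n=np.array([-u[1],u[0]])
for nm,p in(("top",cast(c,np.array((424,186))/3.4+[180,140]-.35,75)[0]),("scene",cast(s,np.array((220,122))/2.7+[190,200]-.3,68)[0])):
    print(nm,p.round(1),((p[:2]-O)@np.c_[u,n]).round(1))
# stop plate top edge in crop (centre of plate top) z=46: px (384,218)
for nm,uv in(("stop plate top centre",(385,217)),("fixed plate top centre",(78,352))):
    p=cast(c,np.array(uv)/3.4+[180,140]-.35,46)[0]; print(nm,p.round(1),((p[:2]-O)@np.c_[u,n]).round(1))
E
```

```text
top [587.7 206.6  75. ] [-92.8   1.3]
scene [590.2 207.1  68. ] [-93.4  -1.1]
stop plate top centre [577.6 229.   46. ] [-68.3   1.5]
fixed plate top centre [503.6 393.2  46. ] [111.8   2.5]
```

```bash
python3 - <<'E'
import numpy as np
t=np.radians(np.linspace(-67,19.4,15)); p=357*np.c_[np.cos(t),np.sin(t)]
print(p[0]-[234.6,-551.9],p[-1]); print(np.diff(p,axis=0).round(0).tolist()); print(np.array([588.5,206.8])-p[-1])
E
```

```text
[-95.10898713 223.27976732] [336.73048889 118.58152408]
[[35.0, 17.0], [33.0, 21.0], [30.0, 24.0], [27.0, 27.0], [24.0, 30.0], [21.0, 32.0], [17.0, 34.0], [14.0, 36.0], [10.0, 37.0], [6.0, 38.0], [1.0, 38.0], [-3.0, 38.0], [-7.0, 38.0], [-11.0, 37.0]]
[251.76951111  88.21847592]
```

```bash
python3 -m handwheel '[[-1,-14,32,0,0],[-1,-14,32,0,0],[-1,-14,32,0,0],[-1,-14,32,0,0],[-1,-14,32,0,0],[-1,-14,32,0,0],[-1,-11,31,0,0],[-1,0,0,0,0]]'
```

```text
time_s: 1.12
position: [138.3, -326.8, 226.6]
tcp_rot: [0.003, -0.2, 0.98, -0.003]
force: [0.8, 0.3, 1.5]
opening: 0.999
grasp_force: 0.0
```

```bash
python3 -m handwheel '[[-1,35,17,0,0],[-1,33,21,0,0],[-1,30,24,0,0],[-1,27,27,0,0],[-1,24,30,0,0],[-1,21,32,0,0],[-1,17,34,0,0],[-1,14,36,0,0],[-1,10,37,0,0],[-1,6,38,0,0],[-1,1,38,0,0],[-1,-3,38,0,0],[-1,-7,38,0,0],[-1,-11,37,0,0],[-1,0,0,0,0]]'
```

```text
time_s: 2.37
position: [334.7, 123.3, 223.1]
tcp_rot: [-0.0, -0.204, 0.979, 0.001]
force: [-0.1, -1.8, -0.7]
opening: 1.0
grasp_force: 0.0
```

```bash
python3 -m handwheel '[[-1,32,10,0,0.01],[-1,32,10,0,0],[-1,32,10,0,0],[-1,32,10,0,0],[-1,32,11,0,0],[-1,32,11,0,0],[-1,31,11,0,0],[-1,31,11,0,0],[-1,0,0,-30,0],[-1,0,0,-30,0],[-1,0,0,-30,0],[-1,0,0,0,0],[-1,0,0,0,0]]'; python3 - <<'E'
from h import *
s=viewer.read_camera("scene"); cv2.imwrite("pics/h1.png",cv2.resize(s["image"][130:330,180:400],None,fx=2.7,fy=2.7))
E
```

```text
time_s: 3.45
position: [590.1, 201.1, 132.5]
tcp_rot: [-0.002, -0.204, 0.979, -0.001]
force: [-0.6, 0.3, 1.1]
opening: 1.0
grasp_force: 0.0
```

View pics/h1.png

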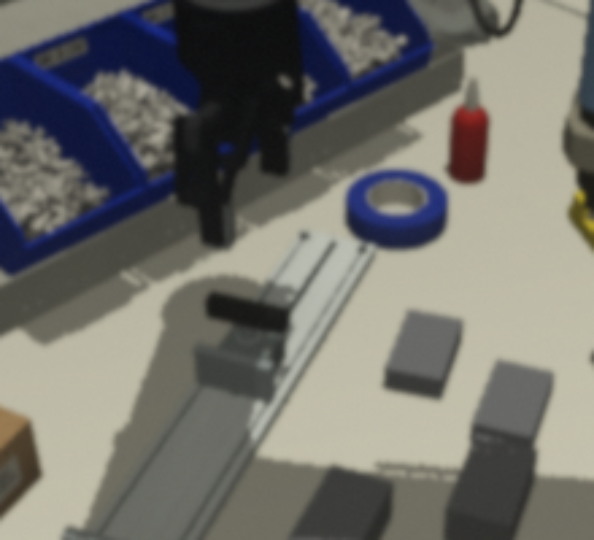

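The gripper hovers above the bar (crop (248,310)), fingers straddling it along the base.

```bash
python3 -m handwheel '[[-1,-1,4,-20,0],[-1,0,0,-20,0],[-1,0,0,-20,0],[-1,0,0,0,0],[0.3,0,0,0,0],[0.6,0,0,0,0],[1,0,0,0,0],[1,0,0,0,0],[1,0,0,0,0],[1,0,0,0,0]]' 40
```

```text
time_s: 4.33
position: [589.9, 205.9, 74.4]
tcp_rot: [0.0, -0.204, 0.979, 0.0]
force: [-0.4, 0.7, -0.5]
opening: 0.145
grasp_force: 0.0
```

```bash
python3 -m handwheel '[[1,0,0,-2,0],[1,0,0,0,0],[1,0,0,0,0]]' 40
```

```text
time_s: 4.58
position: [589.5, 205.7, 71.4]
tcp_rot: [-0.0, -0.204, 0.979, -0.0]
force: [0.1, -0.3, -0.0]
opening: -0.002
grasp_force: 0.0
```

```bash
python3 - <<'E'
from h import *
s=viewer.read_camera("scene"); t=viewer.read_camera("top")
a=cv2.resize(s["image"][180:300,220:340],None,fx=3.3,fy=3.3); b=cv2.resize(t["image"][130:250,240:360],None,fx=3.3,fy=3.3)
cv2.imwrite("pics/h2.png",np.hstack([a,b]))
E
```

```text
(no output)
```

View pics/h2.png

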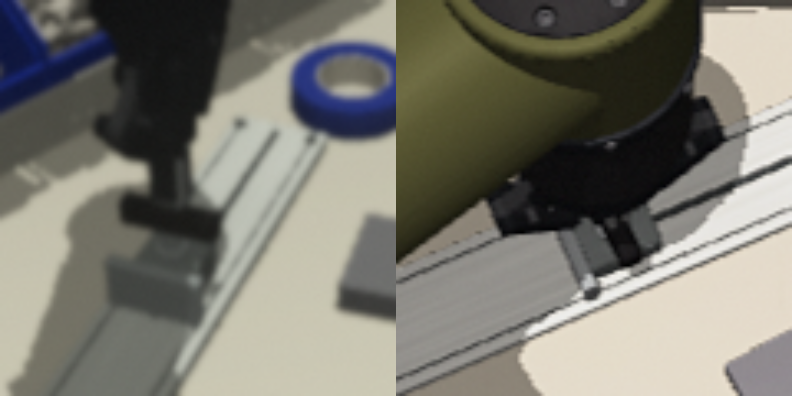

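```bash
python3 - <<'E'
from h import *
s=viewer.read_camera("scene"); t=viewer.read_camera("top")
p=np.array([[589.5,205.7,z] for z in (52,71,75)])
for c,o in((s,(220,180)),(t,(240,130))): print(((proj(c,p)-o)*3.3).round(0).tolist())
O=np.array([551.3,292]);u=np.array([-.4055,.9141])
b=O+u*-93; print(b,((proj(s,[[*b,66]])-(220,180))*3.3))
st=status.sense(); print(st["joint_positions"],st["tcp_rot"],st["position"],st["opening"])
E
```

```text
[[173.0, 235.0], [171.0, 210.0], [171.0, 204.0]]
[[216.0, 219.0], [214.0, 211.0], [214.0, 209.0]]
[589.0115 206.9887] [[170.49147378 217.62780446]]
[ 6.55834294e-01  1.39380110e-01 -8.72236133e-02 -7.69004195e-05
 -1.34428357e+00 -1.81479781e+00] [-5.72527170e-05 -2.04455836e-01  9.78875788e-01  1.39579561e-05] [589.65128313 205.80439198  71.62447767] 0.0013538214440374087
```

```bash
python3 - <<'E'
from h import *
s=viewer.read_camera("scene")
u=np.array([-.4,.9165])
c=np.array([590.1,201.1])
for d in(42,50):
  for sg in(1,-1):
    p=np.array([[*(c+sg*u*d),z] for z in (113,126,140,150)]); print(d*sg,((proj(s,p)-(180,130))*2.7).round(0).tolist())
E
```

```text
42 [[223.0, 291.0], [222.0, 276.0], [221.0, 259.0], [220.0, 247.0]]
-42 [[274.0, 223.0], [273.0, 208.0], [273.0, 192.0], [272.0, 180.0]]
50 [[218.0, 298.0], [217.0, 283.0], [216.0, 266.0], [215.0, 254.0]]
-50 [[279.0, 217.0], [278.0, 202.0], [277.0, 186.0], [277.0, 174.0]]
```

```bash
python3 -m handwheel '[[1,0,0,25,0],[1,0,0,25,0],[1,0,0,0,0],[1,0,0,0,0]]'; python3 - <<'E'
from h import *
s=viewer.read_camera("scene"); t=viewer.read_camera("top"); 
x=status.sense()["position"]
a=s["image"][120:280,190:350].copy()
a=cv2.resize(a,None,fx=3.7,fy=3.7)
for z,col in((0,(0,255,0)),(-19,(0,0,255)),(20,(255,0,0))):
    q=(proj(s,[x[0],x[1],x[2]+z])[0]-(190,120))*3.7; cv2.circle(a,tuple(int(v) for v in q),4,col,1)
cv2.imwrite("pics/h3.png",a)
E
```

```text
time_s: 5.17
position: [590.6, 206.3, 123.9]
tcp_rot: [0.002, -0.204, 0.979, 0.001]
force: [-0.6, -0.1, -0.5]
opening: -0.005
grasp_force: 0.0
```

View pics/h3.png

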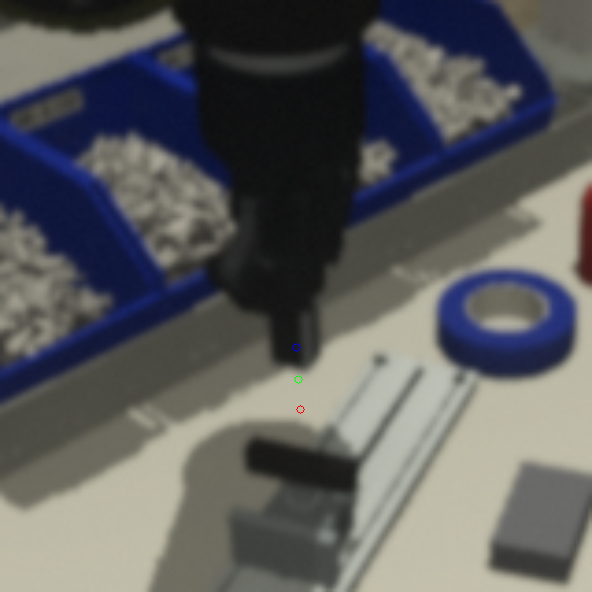

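```bash
python3 -m handwheel '[[-1,0,0,0,0],[-1,0,0,0,0],[-1,0,0,0,0],[-1,0,0,-25,0],[-1,0,0,-25,0],[-1,0,0,-10,0],[-1,0,0,-10,0],[-1,0,0,-5,0],[-1,0,0,0,0],[-1,0,0,0,0]]' 20; python3 - <<'E'
from h import *
s=viewer.read_camera("scene")
x=status.sense()["position"];print(x)
a=cv2.resize(s["image"][180:300,210:330],None,fx=4,fy=4)
cv2.imwrite("pics/h4.png",a)
E
```

```text
time_s: 6.1
position: [590.2, 206.0, 47.7]
tcp_rot: [0.001, -0.205, 0.979, 0.0]
force: [-0.3, 0.1, 0.4]
opening: 1.0
grasp_force: 0.0
[590.3781512  206.10628538  48.07780063]
```

View pics/h4.png

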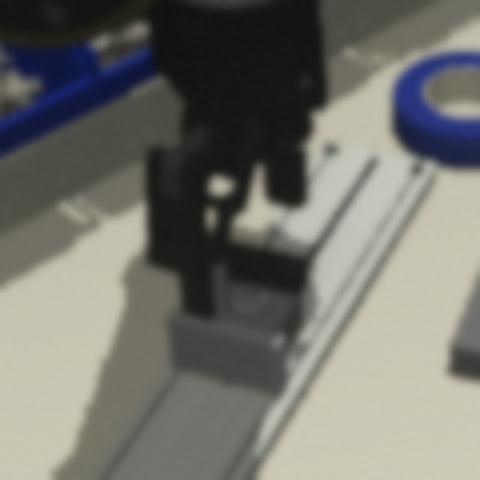

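The near finger (tip at crop (200,312)) is now clearly below the top of the bar and beside it; closing.

```bash
python3 -m handwheel '[[0,0,0,0,0],[0.5,0,0,0,0],[0.7,0,0,0,0],[0.8,0,0,0,0],[1,0,0,0,0],[1,0,0,0,0],[1,0,0,0,0]]' 30
```

```text
time_s: 6.73
position: [589.7, 206.0, 47.0]
tcp_rot: [0.0, -0.205, 0.979, 0.0]
force: [-0.7, 0.2, 1.2]
opening: 0.154
grasp_force: 33.8
```

```bash
python3 -m handwheel '[[1,0,0,0,0],[1,0,0,0,0.115],[1,0,0,0,0.115],[1,0,0,0,0.115],[1,0,0,0,0.115],[1,0,0,0,0.115],[1,0,0,0,0.115],[1,0,0,0,0.115],[1,0,0,0,0.115],[1,0,0,0,0.115],[1,0,0,0,0.115],[1,0,0,0,0.1],[1,0,0,0,0],[1,0,0,0,0]]' 70; python3 - <<'E'
from h import *
print(status.sense()["ft_torque"])
print((np.array([-.4055,.9141])*-86).round(1))
E
```

```text
time_s: 7.9
position: [590.3, 205.7, 47.1]
tcp_rot: [-0.0, 0.738, -0.675, 0.0]
force: [2.6, -0.3, 1.4]
opening: 0.148
grasp_force: 71.6
[-0.20323172 -0.79484841  0.07244218]
[ 34.9 -78.6]
```

```bash
python3 -m handwheel '[[1,5.5,-12.3,0,0],[1,5.5,-12.3,0,0],[1,5.5,-12.3,0,0],[1,5.5,-12.3,0,0],[1,5.5,-12.3,0,0],[1,5.5,-12.3,0,0],[1,0,0,0,0],[1,0,0,0,0]]'
```

```text
time_s: 8.57
position: [623.2, 131.1, 46.9]
tcp_rot: [-0.0, 0.738, -0.675, -0.0]
force: [1.3, 3.5, 3.4]
opening: 0.146
grasp_force: 72.0
```

```bash
python3 -m handwheel '[[1,1.2,-2.7,0,0],[1,0,0,0,0],[1,0,0,0,0]]'; python3 -m handwheel '[[1,0.8,-1.8,0,0],[1,0,0,0,0],[1,0,0,0,0]]'
```

```text
time_s: 8.82
position: [623.4, 130.9, 46.9]
tcp_rot: [-0.001, 0.739, -0.674, -0.001]
force: [-4.9, 10.4, 5.7]
opening: 0.147
grasp_force: 72.4
time_s: 9.07
position: [623.5, 130.8, 46.9]
tcp_rot: [-0.001, 0.739, -0.674, -0.002]
force: [-9.1, 15.1, 7.8]
opening: 0.148
grasp_force: 72.7
```

```bash
python3 -m handwheel '[[1,-0.7,1.6,0,0],[-0.2,0,0,0,0],[-0.4,0,0,0,0],[-0.4,0,0,0,0],[-0.4,0,0,35,0],[-0.4,0,0,40,0],[-0.4,-27.4,20.1,0,0.1],[-0.4,-27.4,20.1,0,0.1],[-0.4,-27.4,20.1,0,0.095],[-0.4,-27.4,20.1,0,0],[-0.4,-27.4,20.1,0,0],[-0.4,-27.4,20.1,0,0],[-0.4,-27,20.1,0,0],[-0.4,0,0,-35,0],[-0.4,0,0,-35,0],[-0.4,0,0,-20,0],[-0.4,0,0,0,0],[-0.4,0,0,0,0]]' 40
python3 - <<'E'
from h import *
t=viewer.read_camera("top")
O=np.array([551.9,291.9]);u=np.array([-.4067,.9135]);n=np.array([-u[1],u[0]])
for k in blobs(t,(98,95,98),(125,125,125)):
    x,y,w,h=cv2.boundingRect(k)
    if 150<x<420 and 215<y<350: print((x,y),rect(t,k,34),rect(t,k,22))
E
```

```text
time_s: 10.57
position: [432.5, 268.5, 31.1]
tcp_rot: [0.002, 0.829, -0.559, 0.0]
force: [0.5, -0.0, 1.0]
opening: 0.699
grasp_force: 0.0
(216, 302) (351.3, 302.9, 123.6, 92.5, -89.8) (351.6, 304.4, 125.0, 93.5, -89.8)
(277, 228) (484.0, 218.5, 102.8, 53.8, 18.3) (485.7, 219.2, 103.9, 54.4, 18.3)
(350, 224) (520.4, 97.2, 51.0, 26.6, -63.1) (522.5, 96.6, 51.5, 26.8, -63.1)
```

```bash
python3 -m handwheel '[[-0.4,-1,3,0,0],[-0.4,0,0,-8,0],[-0.4,0,0,-5,0],[-0.4,0,0,0,0],[-0.4,0,0,0,0]]'; python3 - <<'E'
from h import *
s=viewer.read_camera("scene")
x=status.sense()["position"];q=proj(s,x)[0]; print(x,q)
x0,y0=int(q[0])-60,int(q[1])-80
cv2.imwrite("pics/g1.png",cv2.resize(s["image"][y0:y0+130,x0:x0+130],None,fx=4,fy=4))
E
```

```text
time_s: 11.03
position: [431.4, 272.6, 18.4]
tcp_rot: [0.0, 0.83, -0.558, -0.0]
force: [0.1, -0.0, 0.1]
opening: 0.697
grasp_force: 0.0
[431.59980448 272.74624925  18.69870947] [305.3697896  324.84792482]
```

View pics/g1.png

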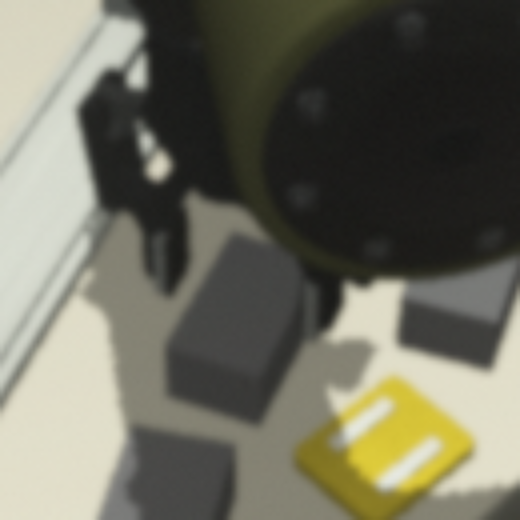

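```bash
python3 -m handwheel '[[-0.4,0,0,-6,0],[-0.4,0,0,-6,0],[-0.4,0,0,0,0]]'; python3 -m handwheel '[[-0.4,0,0,-4,0],[-0.4,0,0,0,0]]'
```

```text
time_s: 11.33
position: [430.8, 272.2, 5.0]
tcp_rot: [0.001, 0.83, -0.558, -0.0]
force: [-0.6, 0.8, -0.2]
opening: 0.7
grasp_force: 0.0
time_s: 11.5
position: [431.2, 272.5, 1.8]
tcp_rot: [0.001, 0.83, -0.558, -0.0]
force: [0.2, -0.4, -0.0]
opening: 0.697
grasp_force: 0.0
```

```bash
python3 -m handwheel '[[0.1,0,0,0,0],[0.4,0,0,0,0],[0.5,0,0,0,0],[0.5,0,0,0,0]]' 50; python3 -m handwheel '[[0.6,0,0,0,0],[0.6,0,0,10,0],[0.6,0,0,25,0],[0.6,0,0,25,0],[0.6,23,20.8,0,0.03],[0.6,23,20.8,0,0],[0.6,23,20.8,0,0],[0.6,23,20.8,0,0],[0.6,0,0,0,0],[0.6,0,0,0,0]]' 60
```

```text
time_s: 11.83
position: [431.6, 273.0, 2.9]
tcp_rot: [-0.0, 0.83, -0.558, -0.0]
force: [-0.2, 0.6, 0.8]
opening: 0.502
grasp_force: 52.7
time_s: 12.67
position: [523.7, 356.0, 61.0]
tcp_rot: [0.002, 0.838, -0.546, -0.0]
force: [-0.7, -1.4, -2.3]
opening: 0.503
grasp_force: 61.5
```

```bash
python3 -m handwheel '[[0.6,1.4,-3.5,-15,0.003],[0.6,0,0,-15,0],[0.6,0,0,-10,0],[0.6,0,0,-4,0],[0.6,0,0,0,0],[0.6,0,0,0,0]]'; python3 - <<'E'
from h import *
t=viewer.read_camera("top"); s=viewer.read_camera("scene")
a=cv2.resize(s["image"][240:400,180:340],None,fx=3,fy=3); b=cv2.resize(t["image"][170:290,180:300],None,fx=2.5,fy=4)
cv2.imwrite("pics/p1.png",np.hstack([a,b]))
E
```

```text
time_s: 13.17
position: [525.1, 352.5, 19.6]
tcp_rot: [-0.0, 0.839, -0.544, 0.0]
force: [-0.9, 0.4, -1.0]
opening: 0.497
grasp_force: 61.6
```

View pics/p1.png

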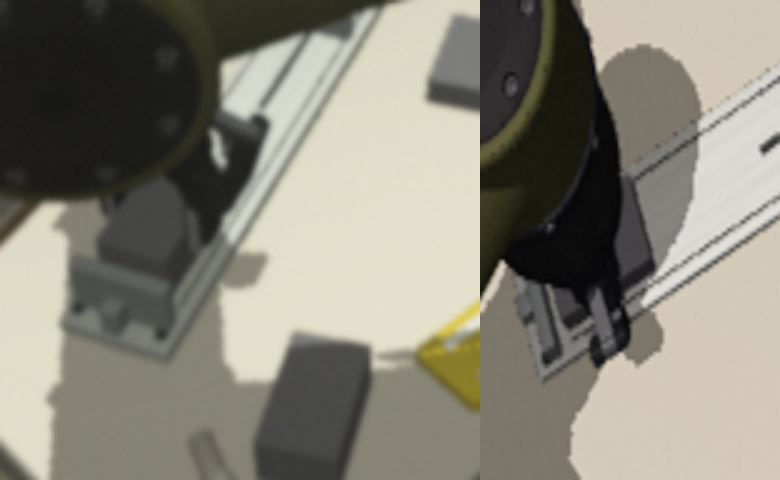

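Brick held square above the deck just inside the fixed stop (scene crop (145,215)); lowering.

```bash
python3 -m handwheel '[[0.6,0,0,-3,0],[0.6,0,0,-1.5,0],[0.6,0,0,0,0],[0.6,0,0,0,0]]'; python3 -m handwheel '[[0.6,0,0,-1,0],[0.6,0,0,0,0],[0.6,0,0,0,0]]'
```

```text
time_s: 13.6
position: [525.3, 352.9, 15.0]
tcp_rot: [-0.001, 0.839, -0.545, 0.0]
force: [-0.7, 0.5, 3.2]
opening: 0.5
grasp_force: 61.9
time_s: 13.85
position: [525.3, 352.9, 14.9]
tcp_rot: [-0.001, 0.839, -0.544, 0.0]
force: [-2.9, -0.9, 7.7]
opening: 0.504
grasp_force: 62.7
```

```bash
python3 -m handwheel '[[0,0,0,0,0],[-0.4,0,0,0,0],[-0.4,0,0,0,0],[-0.4,0,0,30,0],[-0.4,0,0,35,0],[-0.4,-36,4,0,0.06],[-0.4,-36,4,0,0.067],[-0.4,-36,4,0,0],[-0.4,-37,4,0,0],[-0.4,0,0,0,0],[-0.4,0,0,0,0],[-0.4,0,0,-35,0],[-0.4,0,0,0,0]]'; python3 - <<'E'
from h import *
t=viewer.read_camera("top"); 
O=np.array([551.9,291.9]);u=np.array([-.4067,.9135]);n=np.array([-u[1],u[0]])
for lo in((98,95,98),(40,40,40),):
  for k in blobs(t,lo,(128,128,128)):
    x,y,w,h=cv2.boundingRect(k)
    if 150<x<420 and 160<y<340: R=rect(t,k,46);print((x,y),R,((np.array(R[:2])-O)@np.c_[u,n]).round(1),rect(t,k,22))
E
```

```text
time_s: 14.93
position: [378.3, 366.2, 37.7]
tcp_rot: [0.004, 0.871, -0.491, -0.001]
force: [-0.1, -1.3, -2.7]
opening: 0.701
grasp_force: 0.0
(176, 333) (322.9, 386.4, 93.5, 37.9, 89.1) [179.5 170.8] (322.9, 391.4, 95.6, 38.7, 89.1)
(297, 293) (381.1, 180.4, 72.4, 43.0, -65.6) [-32.4 201.4] (382.4, 180.9, 73.9, 44.0, -65.6)
(341, 268) (425.2, 102.4, 70.0, 42.5, -64.2) [-121.6  192.8] (427.4, 101.2, 71.5, 43.4, -64.2)
(203, 253) (417.7, 323.5, 140.1, 92.4, 27.8) [ 83.4 109.7] (419.7, 327.1, 143.1, 94.4, 27.8)
(341, 223) (508.0, 103.2, 68.9, 42.1, -61.5) [-154.5  116.8] (512.0, 102.1, 70.4, 43.0, -61.5)
(201, 214) (525.4, 354.5, 74.3, 44.6, -66.3) [68.  -1.3] (529.8, 358.8, 75.9, 45.5, -66.3)
(297, 293) (380.3, 179.8, 72.7, 45.2, -65.6) [-32.6 202.3] (381.6, 180.4, 74.2, 46.2, -65.6)
(393, 290) (379.5, 21.5, 80.5, 23.5, -24.9) [-176.9  267.5] (380.8, 18.6, 82.3, 24.0, -24.9)
(341, 268) (424.3, 102.3, 70.7, 44.2, -64.3) [-121.3  193.7] (426.5, 101.2, 72.2, 45.2, -64.3)
(340, 223) (506.2, 103.6, 71.4, 44.9, -61.6) [-153.4  118.3] (510.2, 102.5, 72.9, 45.9, -61.6)
(198, 209) (519.7, 343.0, 115.8, 63.1, -70.3) [59.8  8.6] (523.9, 347.1, 118.3, 64.5, -70.3)
(193, 181) (472.7, 193.3, 407.2, 145.3, -66.5) [-57.9 112.4] (476.0, 194.2, 416.0, 148.5, -66.5)
(292, 173) (605.8, 167.0, 133.9, 59.5, -83.7) [-136.     1.6] (611.9, 167.2, 136.8, 60.8, -83.7)
```

```bash
python3 -m handwheel '[[-0.4,2,3,-10,0],[-0.4,0,0,-20,0],[-0.4,0,0,-5,0],[-0.4,0,0,0,0],[0.1,0,0,0,0],[0.4,0,0,0,0],[0.6,0,0,0,0],[0.6,0,0,0,0],[0.6,0,0,0,0]]' 60
```

```text
time_s: 15.73
position: [382.6, 372.3, 9.7]
tcp_rot: [-0.001, 0.872, -0.49, 0.0]
force: [1.0, 0.5, 5.3]
opening: 0.494
grasp_force: 63.7
```

```bash
python3 -m handwheel '[[0.6,0,0,10,0],[0.6,0,0,30,0],[0.6,0,0,30,0],[0.6,34.3,-17.3,0,-0.06],[0.6,34.3,-17.3,0,-0.069],[0.6,34.3,-17.3,0,0],[0.6,34.3,-17.3,0,0],[0.6,34.2,-17.3,0,0],[0.6,0,0,0,0],[0.6,0,0,-30,0],[0.6,0,0,-18,0],[0.6,0,0,-5,0],[0.6,0,0,0,0],[0.6,0,0,0,0]]' 60
```

```text
time_s: 16.9
position: [553.6, 285.3, 26.2]
tcp_rot: [-0.0, 0.838, -0.545, 0.0]
force: [-0.4, -0.2, -1.6]
opening: 0.496
grasp_force: 63.0
```

```bash
python3 -m handwheel '[[0.6,0,0,-2.5,0],[0.6,0,0,-1.5,0],[0.6,0,0,0,0],[0.6,0,0,0,0]]'; python3 -m handwheel '[[0.6,0,0,-1,0],[0.6,0,0,0,0],[0.6,0,0,0,0]]'
```

```text
time_s: 17.23
position: [553.5, 285.3, 21.7]
tcp_rot: [-0.0, 0.838, -0.545, 0.0]
force: [-0.5, 0.8, 0.4]
opening: 0.497
grasp_force: 63.1
time_s: 17.48
position: [553.5, 285.3, 21.7]
tcp_rot: [-0.0, 0.838, -0.545, 0.0]
force: [-4.0, -0.1, 6.0]
opening: 0.495
grasp_force: 63.7
```

```bash
python3 -m handwheel '[[0,0,0,0,0],[-0.4,0,0,0,0],[-0.4,0,0,0,0],[-0.4,0,0,30,0],[-0.4,0,0,30,0],[-0.4,-28.8,-17.3,0,0],[-0.4,-28.8,-17.3,0,0],[-0.4,-28.8,-17.3,0,0],[-0.4,-28.8,-17.3,0,0],[-0.4,-28.8,-17.3,0,0],[-0.4,-28.8,-17.3,0,0],[-0.4,0,0,-20,0],[-0.4,0,0,-15,0],[-0.4,0,0,0,0],[-0.4,0,0,0,0]]'; python3 - <<'E'
from h import *
t=viewer.read_camera("top"); 
O=np.array([551.9,291.9]);u=np.array([-.4067,.9135]);n=np.array([-u[1],u[0]])
for k in blobs(t,(98,95,98),(128,128,128)):
    x,y,w,h=cv2.boundingRect(k)
    if 150<x<420 and 160<y<340: R=rect(t,k,46);print((x,y),R,((np.array(R[:2])-O)@np.c_[u,n]).round(1),rect(t,k,22))
E
```

```text
time_s: 18.73
position: [380.4, 180.8, 45.1]
tcp_rot: [0.0, 0.838, -0.545, 0.0]
force: [-0.5, -0.3, 0.5]
opening: 0.701
grasp_force: 0.0
(330, 253) (451.6, 111.4, 98.9, 65.2, 24.0) [-124.1  165. ] (454.3, 110.5, 101.0, 66.6, 24.0)
(341, 223) (508.0, 103.2, 68.9, 42.1, -61.5) [-154.5  116.8] (512.0, 102.1, 70.4, 43.0, -61.5)
(201, 198) (539.5, 317.9, 153.7, 44.2, -67.8) [28.8  0.8] (544.2, 321.4, 157.1, 45.1, -67.8)
```

```bash
python3 -m handwheel '[[-0.4,0,0.5,-20,0],[-0.4,0,0,-16,0],[-0.4,0,0,-5,0],[-0.4,0,0,0,0],[0.1,0,0,0,0],[0.4,0,0,0,0],[0.6,0,0,0,0],[0.6,0,0,0,0],[0.6,0,0,0,0]]' 60
```

```text
time_s: 19.53
position: [381.4, 182.4, 5.7]
tcp_rot: [-0.001, 0.838, -0.545, 0.0]
force: [0.2, 1.2, 5.5]
opening: 0.497
grasp_force: 63.8
```

```bash
python3 -m handwheel '[[0.6,0,0,10,0],[0.6,0,0,30,0],[0.6,0,0,30,0],[0.6,34.1,5.5,0,0],[0.6,34.1,5.5,0,0],[0.6,34.1,5.5,0,0],[0.6,34.1,5.5,0,0],[0.6,34.1,5.5,0,0],[0.6,34.1,5.5,0,0],[0.6,0,0,0,0],[0.6,0,0,-30,0],[0.6,0,0,-20,0],[0.6,0,0,-4,0],[0.6,0,0,0,0],[0.6,0,0,0,0]]' 60
```

```text
time_s: 20.78
position: [585.1, 214.7, 20.8]
tcp_rot: [0.0, 0.838, -0.545, -0.0]
force: [-0.6, -0.9, -1.0]
opening: 0.503
grasp_force: 64.0
```

```bash
python3 -m handwheel '[[0.6,0,0,-2,0],[0.6,0,0,-1.5,0],[0.6,0,0,0,0],[0.6,0,0,0,0]]'; python3 -m handwheel '[[0.6,0,0,-0.5,0],[0,0,0,0,0],[-0.4,0,0,0,0],[-0.4,0,0,0,0],[-0.4,0,0,30,0],[-0.4,0,0,40,0],[-0.4,-30,-20,0,0],[-0.4,-30,-20,0,0],[-0.4,-30,-20,0,0],[-0.4,-30,-20,0,0],[-0.4,-30,-20,0,0],[-0.4,0,0,0,0]]'; python3 - <<'E'
from h import *
t=viewer.read_camera("top"); 
O=np.array([551.9,291.9]);u=np.array([-.4067,.9135]);n=np.array([-u[1],u[0]])
for k in blobs(t,(98,95,98),(128,128,128)):
    x,y,w,h=cv2.boundingRect(k)
    if 150<x<420 and 160<y<340: R=rect(t,k,46);print((x,y),R,((np.array(R[:2])-O)@np.c_[u,n]).round(1),rect(t,k,22))
cv2.imwrite("pics/w1.png",cv2.resize(t["image"][140:270,180:410],None,fx=3.4,fy=3.4,interpolation=cv2.INTER_CUBIC))
E
```

```text
time_s: 21.12
position: [585.3, 215.0, 17.4]
tcp_rot: [-0.0, 0.838, -0.545, 0.0]
force: [-0.4, 0.2, 0.6]
opening: 0.501
grasp_force: 64.1
time_s: 22.12
position: [431.8, 112.2, 86.4]
tcp_rot: [-0.001, 0.838, -0.546, -0.0]
force: [1.5, 1.0, 0.7]
opening: 0.703
grasp_force: 0.0
(311, 333) (323.2, 157.1, 74.0, 38.3, -89.8) [-30.1 263.7] (323.2, 157.1, 75.6, 39.1, -89.8)
(201, 215) (525.0, 354.1, 74.2, 44.3, -65.7) [67.8 -0.7] (529.4, 358.4, 75.8, 45.3, -65.7)
(241, 182) (569.7, 248.2, 148.8, 44.4, -66.7) [-47.2   1.5] (575.0, 250.2, 152.1, 45.3, -66.7)
```

View pics/w1.png

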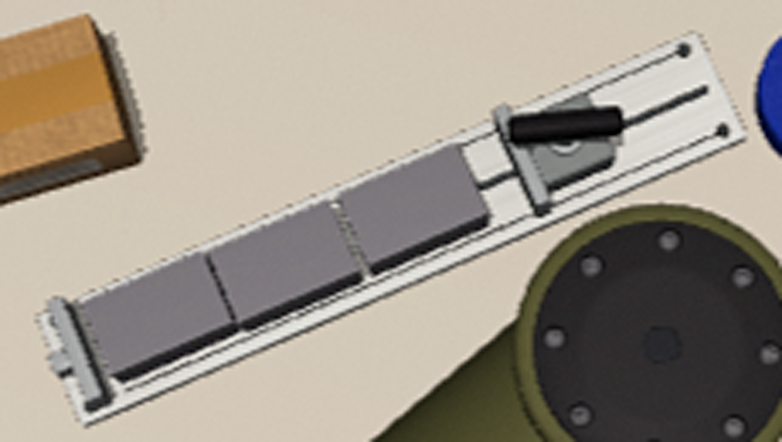

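```bash
python3 -m handwheel '[[-0.4,0,0,35,-0.11],[-0.4,38.2,4,0,-0.11],[-0.4,38.2,4,0,-0.11],[-0.4,38.2,4,0,0],[-0.4,38.2,4,0,0],[-0.4,38.2,4,0,0],[-0.4,0,0,0,0],[-0.4,0,0,0,0],[-0.4,0,0,-35,0],[-0.4,0,0,-30,0],[-0.4,0,0,0,0],[-0.4,0,0,0,0]]' 60
```

```text
time_s: 23.17
position: [625.1, 134.3, 55.6]
tcp_rot: [0.001, 0.737, -0.676, -0.0]
force: [0.4, 0.2, 1.8]
opening: 0.702
grasp_force: 0.0
```

```bash
python3 -m handwheel '[[-0.4,-2,-2,-8,0],[-0.4,0,0,0,0],[0.2,0,0,0,0],[0.6,0,0,0,0],[1,0,0,0,0],[1,0,0,0,0],[1,0,0,0,0]]' 60
```

```text
time_s: 23.75
position: [623.3, 132.7, 49.4]
tcp_rot: [0.001, 0.737, -0.676, -0.0]
force: [-8.6, -0.0, 6.5]
opening: 0.148
grasp_force: 60.0
```

```bash
python3 -m handwheel '[[1,-2.4,5.5,0,0],[1,-2.4,5.5,0,0],[1,-2.4,5.5,0,0],[1,-2.4,5.5,0,0],[1,-2.4,5.5,0,0],[1,0,0,0,0],[1,0,0,0,0]]'; python3 -m handwheel '[[1,-0.8,1.8,0,0],[1,-0.8,1.8,0,0],[1,0,0,0,0],[1,0,0,0,0]]'
```

```text
time_s: 24.33
position: [611.2, 159.8, 49.4]
tcp_rot: [0.001, 0.737, -0.675, -0.0]
force: [-8.3, -1.9, 7.2]
opening: 0.147
grasp_force: 60.0
time_s: 24.67
position: [610.1, 162.5, 49.4]
tcp_rot: [0.001, 0.737, -0.676, 0.0]
force: [-5.9, -3.7, 6.4]
opening: 0.147
grasp_force: 59.9
```

```bash
python3 -m handwheel '[[1,-0.8,1.8,0,0],[1,0,0,0,0],[1,0,0,0,0]]'; python3 -m handwheel '[[1,-0.8,1.8,0,0],[1,0,0,0,0],[1,0,0,0,0]]'; python3 -m handwheel '[[1,-0.6,1.4,0,0],[1,0,0,0,0],[1,0,0,0,0]]'
```

```text
time_s: 24.92
position: [609.3, 164.1, 49.4]
tcp_rot: [0.001, 0.737, -0.676, 0.0]
force: [-6.5, -5.4, 4.7]
opening: 0.149
grasp_force: 59.9
time_s: 25.17
position: [608.5, 165.8, 49.4]
tcp_rot: [0.001, 0.737, -0.676, 0.001]
force: [-5.4, -5.3, 5.3]
opening: 0.145
grasp_force: 59.9
time_s: 25.42
position: [608.0, 167.1, 49.4]
tcp_rot: [0.001, 0.737, -0.676, 0.001]
force: [-4.9, -5.0, 6.8]
opening: 0.149
grasp_force: 59.9
```

```bash
python3 -m handwheel '[[1,-0.8,1.8,0,0],[1,0,0,0,0],[1,0,0,0,0]]'; python3 -m handwheel '[[1,-0.6,1.4,0,0],[1,0,0,0,0],[1,0,0,0,0]]'
```

```text
time_s: 25.67
position: [607.7, 167.7, 49.4]
tcp_rot: [0.002, 0.737, -0.676, 0.001]
force: [-2.1, -9.3, 5.5]
opening: 0.145
grasp_force: 59.8
time_s: 25.92
position: [607.6, 167.8, 49.4]
tcp_rot: [0.002, 0.737, -0.676, 0.002]
force: [1.5, -14.1, 3.1]
opening: 0.149
grasp_force: 59.6
```

```bash
python3 -m handwheel '[[1,0,0,0,-0.115],[1,0,0,0,-0.115],[1,0,0,0,-0.115],[1,0,0,0,-0.115],[1,0,0,0,-0.115],[1,0,0,0,-0.115],[1,0,0,0,-0.115],[1,0,0,0,-0.115],[1,0,0,0,-0.115],[1,0,0,0,-0.115],[1,0,0,0,-0.12],[1,0,0,0,0],[1,0,0,0,0],[1,0,0,0,0]]' 80; python3 -c "
from cell import status
print(status.sense()['ft_torque'])"
```

```text
time_s: 27.08
position: [607.5, 167.7, 49.5]
tcp_rot: [-0.001, -0.192, 0.981, -0.003]
force: [0.7, -13.5, 4.1]
opening: 0.141
grasp_force: 82.6
[-4.72809243 -0.17767466  0.56275376]
```

```bash
python3 -m handwheel '[[1,0.6,-1.4,0,0],[0.4,0,0,0,0],[-0.2,0,0,0,0],[-0.4,0,0,0,0],[-0.4,0,0,35,0],[-0.4,0,0,40,0],[-0.4,-27,20,0,0.12],[-0.4,-27,20,0,0.12],[-0.4,-27,20,0,0.12],[-0.4,-27,20,0,0.12],[-0.4,0,0,0,0.12],[-0.4,0,0,0,0.12],[-0.4,0,0,0,0.12],[-0.4,0,0,0,0.12],[-0.4,0,0,0,0.12],[-0.4,0,0,0,0.12],[-0.4,0,0,0,0.12],[-0.4,0,0,0,0.12],[-0.4,0,0,0,0.12],[-0.4,0,0,0,0]]' 60;  python3 - <<'E'
from h import *
t=viewer.read_camera("top"); s=viewer.read_camera("scene")
O=np.array([551.9,291.9]);u=np.array([-.4067,.9135]);n=np.array([-u[1],u[0]])
for k in blobs(t,(98,95,98),(128,128,128)):
    x,y,w,h=cv2.boundingRect(k)
    if 150<x<420 and 160<y<340: R=rect(t,k,46);print((x,y),R,((np.array(R[:2])-O)@np.c_[u,n]).round(1),rect(t,k,22))
cv2.imwrite("pics/w2.png",np.vstack([cv2.resize(t["image"][140:270,180:410],None,fx=2.2,fy=2.2),cv2.resize(s["image"][200:360,190:400],(506,300))]))
E
```

```text
time_s: 28.75
position: [499.5, 251.1, 123.3]
tcp_rot: [-0.0, 0.828, -0.56, -0.0]
force: [-0.1, 0.8, -0.1]
opening: 0.7
grasp_force: 0.0
```

View pics/w2.png

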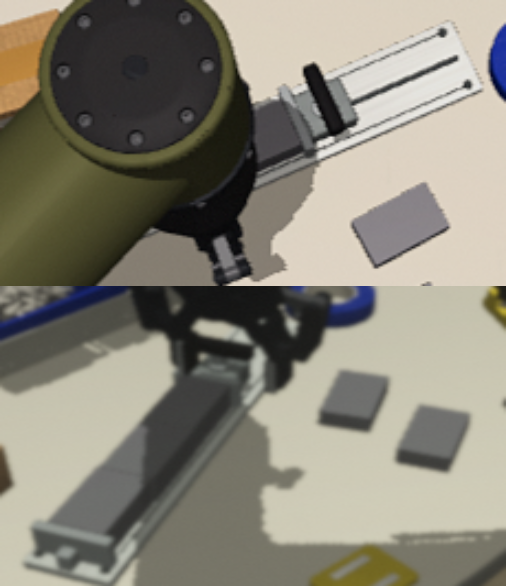

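The handle bar lies across the base again and the course is closed without gaps; both thin bricks are still on the bench.

```bash
python3 - <<'E'
from h import *
t=viewer.read_camera("top")
print(t["image"][242,362],t["image"][287,363],t["image"][335:338,362].tolist())
for k in blobs(t,(98,95,98),(140,140,140)):
    x,y,w,h=cv2.boundingRect(k)
    if 300<x<420 and 160<y<340: print((x,y),rect(t,k,22))
E
```

```text
[138 134 139] [139 135 141] [[195, 213, 222], [195, 213, 222], [196, 213, 223]]
(341, 268) (429.8, 101.8, 70.7, 39.4, -65.9)
(340, 224) (510.1, 102.5, 73.0, 45.6, -61.2)
```

```bash
python3 -m handwheel '[[-0.4,3,-37.2,0,0.058],[-0.4,3,-37.2,0,0.057],[-0.4,3,-37.2,0,0],[-0.4,2.8,-37.2,0,0],[-0.4,0,0,0,0],[-0.4,0,0,-35,0],[-0.4,0,0,-35,0],[-0.4,0,0,-10,0],[-0.4,0,0,0,0],[-0.4,0,0,0,0]]' 60
```

```text
time_s: 29.73
position: [511.8, 101.9, 44.2]
tcp_rot: [0.0, 0.858, -0.514, 0.0]
force: [0.1, 0.3, 1.1]
opening: 0.7
grasp_force: 0.0
```

```bash
python3 -m handwheel '[[-0.4,-0.5,0.3,-20,0],[-0.4,0,0,-17,0],[-0.4,0,0,-5,0],[-0.4,0,0,0,0],[-0.4,0,0,0,0]]' 60;python3 -m handwheel '[[0.1,0,0,0,0],[0.4,0,0,0,0],[0.6,0,0,0,0],[0.6,0,0,0,0],[0.6,0,0,0,0]]' 60
```

```text
time_s: 30.15
position: [512.0, 102.6, 3.2]
tcp_rot: [-0.001, 0.858, -0.513, 0.001]
force: [0.2, -0.5, 1.0]
opening: 0.703
grasp_force: 0.0
time_s: 30.57
position: [512.3, 102.7, 3.5]
tcp_rot: [-0.001, 0.858, -0.513, 0.001]
force: [-0.8, 0.3, 6.6]
opening: 0.495
grasp_force: 62.1
```

```bash
python3 -m handwheel '[[0.6,0,0,10,0],[0.6,0,0,35,0],[0.6,0,0,35,0],[0.6,10.8,31.5,0,-0.073],[0.6,10.8,31.5,0,0],[0.6,10.8,31.5,0,0],[0.6,10.8,31.4,0,0],[0.6,10.8,31.4,0,0],[0.6,0,0,-15,0],[0.6,0,0,-10,0],[0.6,0,0,0,0],[0.6,0,0,0,0]]' 60
```

```text
time_s: 31.57
position: [564.3, 258.3, 55.6]
tcp_rot: [0.001, 0.839, -0.545, -0.0]
force: [0.2, -0.1, -0.8]
opening: 0.494
grasp_force: 61.4
```

```bash
python3 -m handwheel '[[0.6,2,1.7,0,0],[0.6,0,0,-3,0],[0.6,0,0,-2,0],[0.6,0,0,0,0],[0.6,0,0,0,0]]' 60;python3 -m handwheel '[[0.6,0,0,-1,0],[0.6,0,0,0,0],[0.6,0,0,0,0]]' 60
```

```text
time_s: 31.98
position: [566.8, 260.9, 51.3]
tcp_rot: [0.0, 0.839, -0.545, -0.0]
force: [0.5, 0.0, -0.6]
opening: 0.497
grasp_force: 61.4
time_s: 32.23
position: [566.8, 261.1, 50.2]
tcp_rot: [0.0, 0.839, -0.545, -0.0]
force: [-0.8, 0.2, -1.1]
opening: 0.497
grasp_force: 61.4
```

```bash
python3 -m handwheel '[[0.6,0,-0.5,-1,0],[0.6,0,0,-0.5,0],[0.6,0,0,0,0],[0.6,0,0,0,0]]' 60
```

```text
time_s: 32.57
position: [567.1, 260.8, 49.6]
tcp_rot: [-0.0, 0.839, -0.544, 0.0]
force: [-3.1, 0.9, 4.8]
opening: 0.495
grasp_force: 62.1
```

```bash
python3 -m handwheel '[[0,0,0,0,0],[-0.4,0,0,0,0],[-0.4,0,0,0,0],[-0.4,0,0,25,0],[-0.4,0,0,25,0],[-0.4,-23.3,-26.6,0,0.03],[-0.4,-23.3,-26.6,0,0],[-0.4,-23.3,-26.6,0,0],[-0.4,-23.3,-26.6,0,0],[-0.4,-23.3,-26.6,0,0],[-0.4,-23.3,-26.6,0,0],[-0.4,0,0,-30,0],[-0.4,0,0,-25,0],[-0.4,0,0,0,0],[-0.4,0,0,0,0]]' 60;  python3 - <<'E'
from h import *
t=viewer.read_camera("top"); s=viewer.read_camera("scene")
O=np.array([551.7,292.9]);u=np.array([-.4067,.9135]);n=np.array([-u[1],u[0]])
for k in blobs(t,(98,95,98),(155,150,155)):
    x,y,w,h=cv2.boundingRect(k)
    if 150<x<420 and 160<y<340: R=rect(t,k,46);print((x,y),R,((np.array(R[:2])-O)@np.c_[u,n]).round(1),rect(t,k,22))
cv2.imwrite("pics/w3.png",np.hstack([cv2.resize(t["image"][160:270,180:320],None,fx=2.8,fy=2.8),cv2.resize(s["image"][210:360,190:340],(308,308))]))
E
```

```text
time_s: 33.82
position: [426.4, 100.2, 43.0]
tcp_rot: [0.001, 0.847, -0.532, -0.0]
force: [-0.2, 0.4, 1.3]
opening: 0.701
grasp_force: 0.0
(321, 339) (318.0, 149.1, 54.6, 27.8, -89.8) [-36.3 272. ] (317.9, 149.0, 55.8, 28.4, -89.8)
(310, 180) (598.9, 178.7, 57.2, 18.0, 21.9) [-123.5    3.3] (604.9, 179.3, 58.4, 18.4, 21.9)
(198, 180) (551.4, 293.0, 222.1, 56.6, -65.3) [0.2 0.2] (556.4, 296.0, 226.9, 57.9, -65.3)
```

View pics/w3.png

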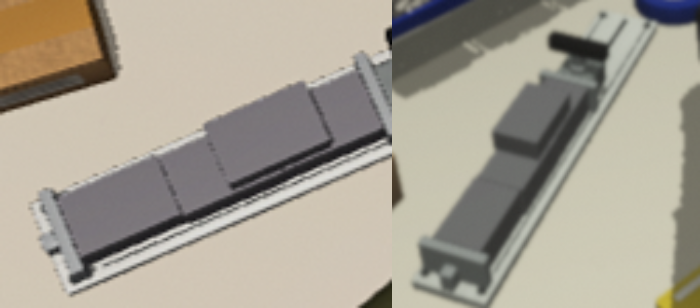

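Thin brick is on the course (top crop corners (206,124),(303,82),(332,143),(232,186)); the a1/a2 joint shows at (153,157)-(185,219).

```bash
python3 - <<'E'
from h import *
t=viewer.read_camera("top")
O=np.array([551.7,292.9]);u=np.array([-.4067,.9135]);n=np.array([-u[1],u[0]])
f=lambda p,z:((cast(t,np.array(p)/2.8+[180,160]-.32,z)[:,:2]-O)@np.c_[u,n])
a=f([(206,124),(303,82),(332,143),(232,186)],68);print(a.round(1),a.mean(0).round(1))
b=f([(153,157),(185,219),(58,198),(86,262)],46); print(b.round(1),b[:2].mean(0))
for k in blobs(t,(98,95,98),(155,150,155),60):
    x,y,w,h=cv2.boundingRect(k)
    if 330<x<420 and 240<y<320:print((x,y,w,h),rect(t,k,22))
E
```

```text
[[ -2.5 -20.9]
 [-70.7 -20.9]
 [-71.7  23.8]
 [ -2.   23.5]] [-36.7   1.4]
[[ 38.6 -20.4]
 [ 35.2  26.2]
 [106.  -20.5]
 [105.1  26.2]] [36.88301047  2.90328238]
```

```bash
python3 -m handwheel '[[-0.4,0.6,0.8,-20,0],[-0.4,0,0,-15,0],[-0.4,0,0,-4,0],[-0.4,0,0,0,0],[-0.4,0,0,0,0]]' 60;python3 -m handwheel '[[0.1,0,0,0,0],[0.4,0,0,0,0],[0.6,0,0,0,0],[0.6,0,0,0,0],[0.6,0,0,0,0]]' 60
```

```text
time_s: 34.38
position: [428.4, 102.1, 5.9]
tcp_rot: [-0.0, 0.847, -0.532, 0.0]
force: [0.7, -0.5, 0.4]
opening: 0.704
grasp_force: 0.0
time_s: 34.8
position: [428.8, 102.3, 6.5]
tcp_rot: [-0.001, 0.847, -0.532, 0.001]
force: [-0.0, 0.6, 6.0]
opening: 0.488
grasp_force: 61.4
```

```bash
python3 -m handwheel '[[0.6,0,0,10,0],[0.6,0,0,40,0],[0.6,0,0,38,0],[0.6,15.5,32.1,0,-0.031],[0.6,15.5,32.1,0,0],[0.6,15.5,32.1,0,0],[0.6,15.5,32.1,0,0],[0.6,15.5,32.1,0,0],[0.6,15.5,32.1,0,0],[0.6,15.5,32.1,0,0],[0.6,0,0,0,0],[0.6,0,0,0,0],[0.6,0,0,0,0]]' 60
```

```text
time_s: 35.88
position: [535.9, 326.3, 92.4]
tcp_rot: [0.001, 0.838, -0.545, -0.0]
force: [0.6, -0.8, -1.2]
opening: 0.487
grasp_force: 61.5
```

```bash
python3 -m handwheel '[[0.6,1,0.6,-20,0],[0.6,0,0,-12,0],[0.6,0,0,-4,0],[0.6,0,0,0,0],[0.6,0,0,0,0]]' 60;python3 -m handwheel '[[0.6,0,0,-2,0],[0.6,0,0,0,0],[0.6,0,0,0,0]]' 60
```

```text
time_s: 36.3
position: [537.2, 326.6, 57.3]
tcp_rot: [0.0, 0.838, -0.545, 0.0]
force: [-0.2, -0.3, -0.9]
opening: 0.49
grasp_force: 61.7
time_s: 36.55
position: [537.3, 327.2, 55.2]
tcp_rot: [-0.0, 0.838, -0.545, 0.0]
force: [0.8, -0.0, -1.2]
opening: 0.491
grasp_force: 61.7
```

```bash
python3 -m handwheel '[[0.6,0,0,-2,0],[0.6,0,0,-1,0],[0.6,0,0,0,0],[0.6,0,0,0,0]]' 60;python3 -m handwheel '[[0.6,0,0,-0.5,0],[0.6,0,0,0,0],[0.6,0,0,0,0]]' 60
```

```text
time_s: 36.88
position: [537.4, 327.3, 52.6]
tcp_rot: [-0.0, 0.839, -0.545, 0.0]
force: [-2.3, -0.3, 5.5]
opening: 0.492
grasp_force: 62.3
time_s: 37.13
position: [537.4, 327.3, 52.6]
tcp_rot: [-0.0, 0.839, -0.545, 0.0]
force: [-4.0, -1.4, 7.1]
opening: 0.487
grasp_force: 62.5
```

Release, lift, move away and check.

```bash
python3 -m handwheel '[[0.6,0,0,0.5,0],[0,0,0,0,0],[-0.4,0,0,0,0],[-0.4,0,0,0,0],[-0.4,0,0,30,0],[-0.4,0,0,35,0],[-0.4,-20,-35,0,0],[-0.4,-20,-35,0,0],[-0.4,-20,-35,0,0],[-0.4,-20,-35,0,0],[-0.4,-20,-35,0,0],[-0.4,0,0,0,0]]' 60;  python3 - <<'E'
from h import *
t=viewer.read_camera("top"); s=viewer.read_camera("scene")
cv2.imwrite("pics/w4.png",np.hstack([cv2.resize(t["image"][160:270,180:320],None,fx=3.4,fy=3.4),cv2.resize(s["image"][210:360,190:340],(374,374))[:, :310]]))
E
```

```text
time_s: 38.13
position: [434.8, 148.1, 116.9]
tcp_rot: [-0.0, 0.838, -0.546, -0.0]
force: [1.1, 1.2, 0.7]
opening: 0.703
grasp_force: 0.0
```

View pics/w4.png

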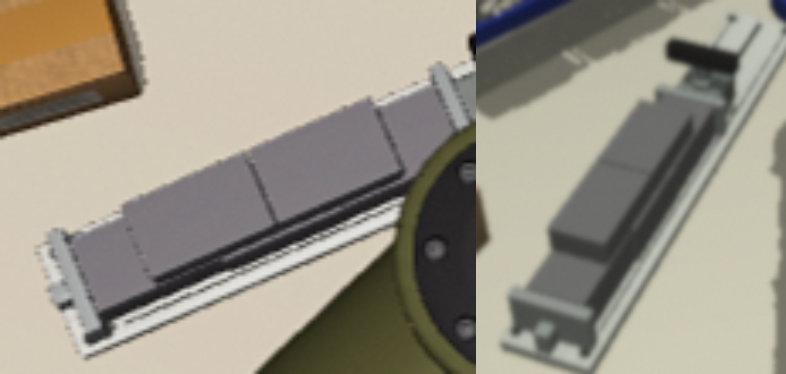

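Both thin bricks lie square and straddle the joints (top crop, b1 centre about (198,215), b2 about (325,160)); the bottom course is closed, the handle is tight and the robot is clear.

```bash
python3 -c "
from cell import manip
print(manip.close_job())"
```

```text
the job is handed in; nothing more can be done
None
```

The shield wall is built and handed in at about 38 s: three thick bricks are closed up between the stops, the handle is tight again, and the two thin bricks that were there sit over the two joints, with the arm clear of everything. The hand-in gave no verdict.

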